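# Clip the big food box shut

### The job

Clip the lid of the big food box shut: fold its two raised side clips down, one after the other, until each lies flat against the side of the box. Leave the small tub's clip up, that tub is still waiting to be filled.

Things in the scene. Friction and masses are not known exactly. Their poses are not given: they have to be found in the camera images.
- food_box: Big frosted food box, 130 (x) x 150 (y) mm, 98 mm high with its white lid (140 x 160 mm), stuck to the counter by a non-slip mat. Origin at the centre of its underside, z up. One light grey clip mid-way along each side: on the -x and +x sides already shut, on the +y and -y sides raised. Their hinge lines run along the box's x, 82 mm from the origin in y, 90 mm above the counter.
- clip_left (a joint): Hinge angle (rad) of the clip on the food box's +y side, a flap 60 mm wide (along x), 36 long, 4 thick. 0: hangs flat against the side, free end 54 mm above the counter, outer face 85 mm from the box's origin in y; 1.57: straight out; more: up and outward (starts 1.75 to 2.2, stop at 2.4). Stiff hinge, stays where left; 1.5 N at the free end moves it; no spring or snap.
- clip_right (a joint): The same for the same-sized clip on the food box's -y side.
- tub_clip (a joint): Hinge angle (rad), counted the same way, of the only clip (45 mm wide, 30 mm long) of the small tub: frosted plastic with a white lid, 80 x 90 mm, 62 mm high, also stuck to the counter, across the counter's middle (y = 0) from the food box. Starts at 1.7 to 2.1 and is to stay up.
Things that resemble listed ones, but are neither listed nor needed, are in the scene too. What is shaped like the part that bears tub_clip but blue, orange or turquoise is not meant.

How it is judged:
On the way:
1. one raised clip of the food box is folded down while the other is still up (((value of joint clip_left below 0.22 rad and value of joint clip_right above 0.6 rad) or (value of joint clip_right below 0.22 rad and value of joint clip_left above 0.6 rad))), for 0.2 s.
At the end, for the whole second after the job is handed in: Both side clips of the food box are folded down to within 0.22 rad (about 12 degrees) of flat against its sides, and the small tub's clip is still up (above 1.3 rad) (value of joint each of clip_left, clip_right below 0.22 rad and value of joint tub_clip above 1.3 rad); the robot touches nothing.
It fails at once if the small tub's clip is folded down (value of joint tub_clip below 1.3 rad).
It also fails if it takes over 35 s, if anything falls off the work surface, if the arm or the gripper's body presses on something with over 40 N, if the wrist force passes 120 N, or if a joint passes its speed limit or range.

### The arm

A 7-joint arm with a two-finger parallel gripper is mounted at the origin on the work surface. World frame = base frame: x ahead of the robot, y to its left, z up, the work surface at z = 0. Lengths are in m, angles in rad, forces in N, time in s.
With the tool pointing down it reaches from about 0.425 to 0.875 m from the base axis. Payload 8.4 kg.
Tool frame: the origin (TCP) lies on the centre line of the jaws, within the pads' length; the fingertips stand 11 mm ahead of it and the grasp point (between the pads) lies 8 mm behind it; z points along the fingers, y is the line along which they close (so a half turn about z gives the same grasp; the last joint's range is limited). The gripper opens to 85 mm and grips with 20 to 120 N. Pads are 22 mm wide; open, the fingers measure 114 mm over their backs; the gripper's body (76 mm by 85 mm) begins 54 mm behind the grasp point. The pads swing forward as they close: fully open they stand 13 mm farther back than shut.
Start: joints at [1.193, 0.333, 0.04, 1.465, -0.013, 1.343, -0.059], TCP at [0.179, -0.625, 0.242] pointing down, gripper open.
Joint ranges: [-2.58, 2.58], [-0.38, 2.09], [-1.3, 1.39], [0.25, 2.4], [-1.5, 4.64], [0.08, 2.09], [-2.65, 2.65]. Speed limits (rad/s): [2.22, 2.22, 2.79, 2.79, 3.14, 3.14, 3.14].

### API

Orientations are given as a rotation vector (axis times angle).
In Python, from rig import bot, optics, job, models gives the robot as it stands.
- The arm moves only by the tool jog_arm, never from a script. Its argument "targets" is a list of rows, each a list of 2 entries, a list of its own where there are three numbers: the shift along the tool's x, y, z in m, then the turn about the tool's z in degrees. A call has 1 to 10 rows; each row is the pose to reach, as a shift and turn from the pose commanded when the call began, along the tool's axes at that moment; what a row does not reach only later rows make up. A row lasts 1/12 s, in which the tool goes at most 41.7 mm and 7.16 degrees, less where a joint would pass 70% of its speed; a pose out of reach is approached as far as the arm can. A call with a gripper value outside its range is refused whole. "gripper" is the closure, from 0 (fully open) to 1 (shut), set as the call begins (left out, the last holds). The fingers move at their own pace and stop on an object; "grip_force" is the grip in N (left out, the last holds). Time passes only in rows, so rows that repeat a pose let the fingers close. It gives the time, the measured TCP pose, the force, the opening and the grip force at its end, in the units of the state.
- bot.observe(): the state, without advancing time (a new reading comes with each control period).
- optics.get_image(name): name is "side" or "top" or "wrist"; returns the picture (384x512x3 uint8, red, green, blue); there is no depth.
- optics.camera_model(name): a dict with "vertical_fov" (degrees; the focal length in pixels is half the picture's height over the tangent of half this angle, whatever the lens; pixels are square), "cx", "cy" (the principal point, pixels), "rvec" (rotation vector, rad) and "tvec" (3), from world to camera coordinates, as OpenCV has them; the wrist camera has in their place "T_tool_cam" (4x4, takes a point from camera to tool coordinates, whose origin is the TCP and whose axes are the flange's). Camera axes: x right, y down, z forward; pixel columns grow to the right and rows downward; lengths in m; the calibration is good to about 2 mm. A picture is of the moment at which its call begins: read the wrist's pose just before it. camera_model takes no time and is no camera call.
- job.finish_job(): hands the job in; it is judged then, once.
Trained networks look in the newest picture that a camera, given by its name, has taken for a name from the list of things; names that differ only in an ending like _2 or _b are one class to them, and where a whole thing is asked for, a point or a joint stands for the part that bears it (a point fixed in the world has none). Each returns a list of dicts, best first, with "confidence" (0 to 1); they miss things now and then, are a little off and sometimes report something else, mostly with a low value. They report only what shows in the picture. A call takes as long as a camera call. They do not tell look-alikes from the thing itself.
- models.regions_of(camera, name): "region" (384x512 bool, what is visible of it).
- models.landmark_of(camera, name): "centre" ([x, y, z] in m, in the coordinates of the camera as it stood for that picture, good to about 4 mm: a listed point, or the origin of a listed thing).
The state is a dict: "time": time; "q": joint angles; "joint_vel": joint speeds; "joint_efforts": joint torques, N m; "eef_pos": TCP position; "tool_rot": TCP orientation; "contact_force": force on the tool from outside, world axes, zero at the start; "torque": the same for the moment, N m; "width": finger opening in m; "gripper_force": force on a finger pad.
Only numpy, scipy, OpenCV 4.12 (cv2) and the standard library are available. Lean on these libraries where they do the work, as an engineer would, in place of code of your own. Each camera call takes 0.05 s, during which the arm holds its last target. There are 200 camera calls.

## Working session

There is one attempt and no reset: what is moved stays moved. The work goes in short steps, Python scripts to look and compute and a tool call to move; the robot and the scene stay as the last step left them, time stands still between calls to the robot, and variables do not carry over. Pictures are saved under pics/ and viewed, at most 10 in all, crops included, and the job is handed in when it is done.

Besides the shell and the picture viewer there is one more tool, called after ">>>" in YAML: its name, and indented under it one key for each argument. jog_arm: Moves the arm, as the interface text tells. Its arguments: {"type":"object","properties":{"targets":{"type":"array"},"gripper":{"type":"number"},"grip_force":{"type":"number"}},"required":["targets"]}

```bash
mkdir -p pics
cat > h.py <<'E'
from rig import bot, optics, job, models
import numpy as np, cv2
def w(cam,p):
    m=optics.camera_model(cam); R=cv2.Rodrigues(np.array(m['rvec'],float))[0]
    return R.T@(np.array(p)-np.array(m['tvec']).ravel())
def proj(cam,P):
    m=optics.camera_model(cam); f=192/np.tan(np.radians(m['vertical_fov']/2))
    K=np.array([[f,0,m['cx']],[0,f,m['cy']],[0,0,1]])
    return cv2.projectPoints(np.array(P,float).reshape(-1,1,3),np.array(m['rvec'],float),np.array(m['tvec'],float),K,None)[0].reshape(-1,2)
E
python3 - <<'E'
from h import *
s=bot.observe(); print(s['time'],s['eef_pos'],s['tool_rot'],s['width'])
for c in('top','side'):
    im=optics.get_image(c); cv2.imwrite(f'pics/{c}0.png',im[:,:,::-1])
    for n in('food_box','tub_clip','clip_left'):
        print(c,n,[(round(d['confidence'],2),w(c,d['centre']).round(3)) for d in models.landmark_of(c,n)])
print({c:optics.camera_model(c) for c in('top','side')})
E
```

```text
0.0 [ 0.17872888 -0.62447087  0.24139401] [-3.10947686e+00 -4.36273366e-01  5.31330635e-04] 0.08518633620315452
top food_box [(0.62, array([ 0.565,  0.171, -0.   ]))]Traceback (most recent call last):
  File "<stdin>", line 6, in <module>
ValueError: it knows: food_box
```

View pics/top0.png

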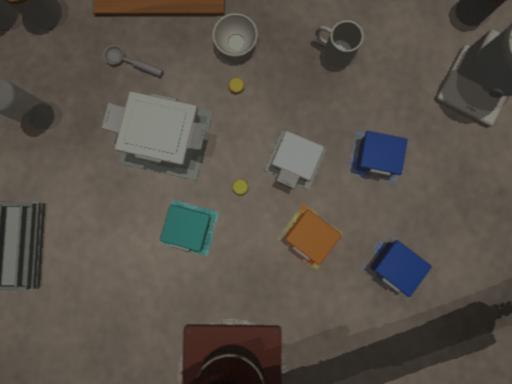

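The top view shows the white food box at (157,130) with raised clips at its left (115,118, +y) and right (197,135, -y). The white tub is at (297,158) with its clip at (288,180), toward the robot.

Run:
```python
from h import *
def ray(c,u,z):
    m=optics.camera_model(c); R=cv2.Rodrigues(np.array(m['rvec'],float))[0]; t=np.array(m['tvec']).ravel()
    f=192/np.tan(np.radians(m['vertical_fov']/2)); C=-R.T@t
    d=R.T@np.array([(u[0]-m['cx'])/f,(u[1]-m['cy'])/f,1]); return C+d*(z-C[2])/d[2]
for c in('top','side'):
    im=optics.get_image(c); cv2.imwrite(f'pics/{c}0.png',im[:,:,::-1])
    for d in models.landmark_of(c,'food_box'): print(c,d['confidence'],w(c,d['centre']).round(3))
    m=optics.camera_model(c); print(c,-cv2.Rodrigues(np.array(m['rvec'],float))[0].T@np.array(m['tvec']).ravel(),m['vertical_fov'])
im=cv2.imread('pics/top0.png')
cv2.imwrite('pics/topc.png',cv2.resize(im[80:200,90:340],None,fx=3.2,fy=3.2,interpolation=cv2.INTER_CUBIC))
for i in range(1):
  g=im[80:200,90:230].min(2); mask=(g>150).astype(np.uint8)
  n,l,st,ce=cv2.connectedComponentsWithStats(mask); print(st,g.max())
  k=1+st[1:,4].argmax(); r=cv2.minAreaRect(np.argwhere(l==k)[:,::-1].astype(np.float32)); 
  P=[ray('top',p+[90,80],.098) for p in cv2.boxPoints(r)]; print(r,np.round(P,3),np.mean(P,0))
  print([np.linalg.norm(P[i]-P[i-1]) for i in range(4)],[np.degrees(np.arctan2(*(P[i]-P[i-1])[1::-1])) for i in range(4)])
```

```text
top 0.96 [ 0.567  0.174 -0.001]
top [ 0.35423367 -0.05850601  0.88242607] 56.15046448533744
side 0.77 [ 0.567  0.172 -0.005]
side [ 0.30235309 -0.63702605  0.80475294] 53.87956469519394
[[    0     0   140   120 16800]] 133Traceback (most recent call last):
  File "<stdin>", line 15, in <module>
ValueError: attempt to get argmax of an empty sequence
```

View pics/side0.png

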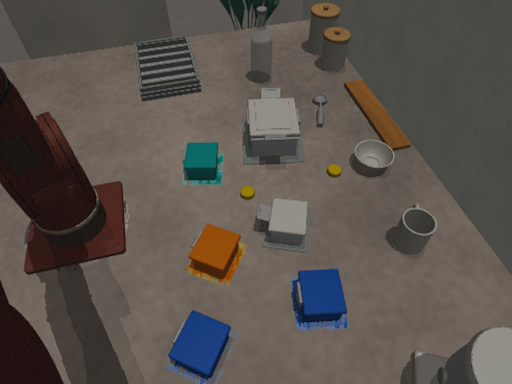

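View pics/topc.png

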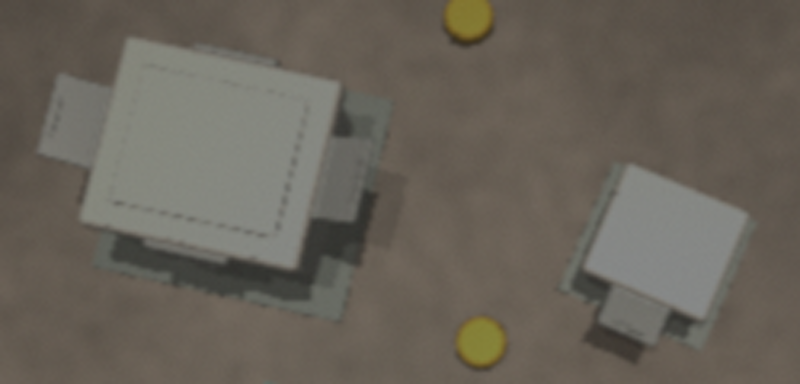

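The side view shows the box at (273,125) and the tub at (288,220). In the top crop, the lid corners are at (128,40), (340,82), (297,270) and (82,222).

```bash
cat >> h.py <<'E'
def ray(c,u,z):
    m=optics.camera_model(c); R=cv2.Rodrigues(np.array(m['rvec'],float))[0]; t=np.array(m['tvec']).ravel()
    f=192/np.tan(np.radians(m['vertical_fov']/2)); C=-R.T@t
    d=R.T@np.array([(u[0]-m['cx'])/f,(u[1]-m['cy'])/f,1]); return C+d*(z-C[2])/d[2]
E
python3 - <<'E'
from h import *
def q(L,z):
  P=[ray('top',np.array(p)/3.2+[90,80],z) for p in L]
  print(np.round(P,3).tolist(),np.mean(P,0),[(np.linalg.norm(P[i]-P[i-1]).round(3),np.degrees(np.arctan2(*(P[i]-P[i-1])[1::-1])).round(1)) for i in range(4)])
q([(128,40),(340,82),(297,270),(82,222)],.098)
q([(628,165),(750,215),(703,320),(585,270)],.062)
q([(60,73),(115,85),(95,167),(38,153)],.11)
q([(330,137),(372,139),(353,222),(308,217)],.11)
print(optics.camera_model('wrist'), bot.observe()['time'])
E
```

```text
[[0.645, 0.23, 0.098], [0.615, 0.079, 0.098], [0.481, 0.106, 0.098], [0.515, 0.257, 0.098]] [0.56401223 0.16826082 0.098     ] [(np.float64(0.133), np.float64(-11.7)), (np.float64(0.154), np.float64(-101.4)), (np.float64(0.136), np.float64(168.6)), (np.float64(0.155), np.float64(77.6))]
[[0.565, -0.125, 0.062], [0.529, -0.213, 0.062], [0.452, -0.178, 0.062], [0.488, -0.094, 0.062]] [ 0.50855263 -0.15268025  0.062     ] [(np.float64(0.083), np.float64(-22.0)), (np.float64(0.095), np.float64(-112.6)), (np.float64(0.084), np.float64(155.7)), (np.float64(0.092), np.float64(67.0))]
[[0.617, 0.272, 0.11], [0.609, 0.234, 0.11], [0.551, 0.245, 0.11], [0.56, 0.285, 0.11]] [0.58414395 0.25902315 0.11      ] [(np.float64(0.058), np.float64(-12.6)), (np.float64(0.04), np.float64(-102.4)), (np.float64(0.059), np.float64(168.8)), (np.float64(0.041), np.float64(76.3))]
[[0.572, 0.083, 0.11], [0.571, 0.054, 0.11], [0.513, 0.066, 0.11], [0.516, 0.097, 0.11]] [0.54288126 0.07523238 0.11      ] [(np.float64(0.058), np.float64(-13.9)), (np.float64(0.029), np.float64(-92.7)), (np.float64(0.059), np.float64(168.4)), (np.float64(0.031), np.float64(83.8))]
{'vertical_fov': 67.56483396287861, 'cx': 257.3471036825583, 'cy': 193.0831700721863, 'T_tool_cam': array([[ 4.95770906e-04, -9.58965670e-01, -2.83521776e-01,
         7.14455918e-02],
       [ 9.99999791e-01,  5.92987579e-04, -2.57066421e-04,
         3.40323807e-04],
       [ 4.14642765e-04, -2.83521590e-01,  9.58965764e-01,
        -1.31234076e-01],
       [ 0.00000000e+00,  0.00000000e+00,  0.00000000e+00,
         1.00000000e+00]])} 0.3
```

>>> jog_arm:
  targets:
    - [[0.36,-0.17,0],0]
    - [[0.36,-0.17,0],0]
    - [[0.36,-0.17,0],0]
    - [[0.36,-0.17,0],0]
    - [[0.36,-0.17,0],0]
    - [[0.36,-0.17,0],0]
    - [[0.36,-0.17,0],0]
    - [[0.36,-0.17,0],0]
    - [[0.36,-0.17,0],0]
    - [[0.36,-0.17,0],0]
  gripper: 1
  grip_force: 60

```text
time: 1.13
eef_pos: [0.482, -0.3576, 0.2425]
tool_rot: [-3.109, -0.444, -0.003]
contact_force: [0.8, -0.3, -0.3]
width: -0.0002
gripper_force: 0.0
```

>>> jog_arm:
  targets:
    - [[0.178,-0.393,0],-62]
    - [[0.178,-0.393,0],-62]
    - [[0.178,-0.393,0],-62]
    - [[0.178,-0.393,0],-62]
    - [[0.178,-0.393,0],-62]
    - [[0.178,-0.393,0],-62]
    - [[0.178,-0.393,0],-62]
    - [[0.178,-0.393,0],-62]
    - [[0.178,-0.393,0],-62]
    - [[0.178,-0.393,0],-62]

```text
time: 1.97
eef_pos: [0.5389, 0.0517, 0.2427]
tool_rot: [2.436, 1.982, 0.001]
contact_force: [0.9, -0.3, -0.3]
width: 0.0004
gripper_force: 0.0
```

>>> jog_arm:
  targets:
    - [[0,0,0],0]

```text
time: 2.05
eef_pos: [0.5388, 0.0597, 0.2429]
tool_rot: [-2.429, -1.989, -0.006]
contact_force: [-0.8, 1.9, -0.3]
width: -0.0003
gripper_force: 0.0
```

Run:
```python
from h import *
s=bot.observe(); im=optics.get_image('wrist'); cv2.imwrite('pics/w1.png',im[:,:,::-1])
R=cv2.Rodrigues(np.array(s['tool_rot']))[0]; T=optics.camera_model('wrist')['T_tool_cam']
print(s['time'],s['eef_pos'],s['tool_rot'],R[:,0],R[:,1])
for d in models.landmark_of('wrist','food_box'): print(d['confidence'],s['eef_pos']+R@(T@np.r_[d['centre'],1])[:3])
```

```text
2.05 [0.53877042 0.05973255 0.2429285 ] [-2.42911926 -1.9885592  -0.00553389] [0.19748646 0.98029662 0.00419906] [ 9.80304809e-01 -1.97489978e-01  4.36352580e-04]
0.67 [ 0.56967609  0.17345982 -0.00398241]
```

View pics/w1.png

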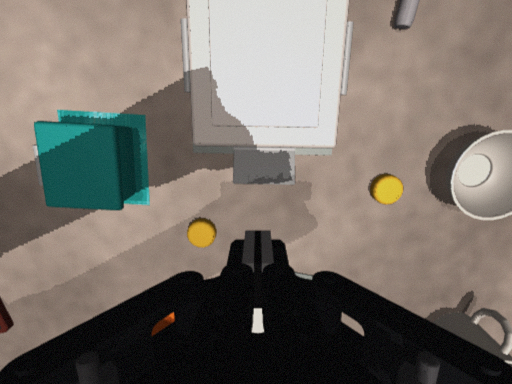

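The wrist view shows the lid's near edge from (193,148) to (335,152), with the raised clip at (234–295, 150–185). The closed fist is at (258,240).

Run:
```python
from h import *
s=bot.observe(); R=cv2.Rodrigues(np.array(s['tool_rot']))[0]; m=optics.camera_model('wrist'); T=m['T_tool_cam']
f=192/np.tan(np.radians(m['vertical_fov']/2)); C=s['eef_pos']+R@T[:3,3]
def r(u,v,z):
    d=R@T[:3,:3]@np.array([(u-m['cx'])/f,(v-m['cy'])/f,1]); return (C+d*(z-C[2])/d[2])
a,b=r(193,147,.098),r(335,150,.098); print(a,b,np.linalg.norm(a-b),np.degrees(np.arctan2(*(b-a)[1::-1])))
for p in(r(232,184,.108),r(296,184,.108)): print(p)
v=np.array([np.sin(np.radians(11.8)),np.cos(np.radians(11.8)),0]);print('centre',(a+b)/2+.08*v)
```

```text
[0.48557626 0.10010187 0.098     ] [0.61810853 0.06957815 0.098     ] 0.13600184207473232 -12.96971783771919
[0.5151719  0.05927801 0.108     ]
[0.57507087 0.04680949 0.108     ]
centre [0.56820208 0.1631494  0.098     ]
```

>>> jog_arm:
  targets:
    - [[0,0.006,0.04],0]
    - [[0,0.006,0.08],0]
    - [[0,0.006,0.105],0]
    - [[0,0.006,0.105],0]

```text
time: 2.48
eef_pos: [0.5415, 0.0461, 0.1319]
tool_rot: [-2.441, -1.97, 0.012]
contact_force: [-1.1, -0.7, -0.8]
width: -0.0001
gripper_force: 0.0
```

>>> jog_arm:
  targets:
    - [[0.018,0,0],0]
    - [[0.018,0,0],0]
    - [[0.018,0,0.012],0]
    - [[0.018,0,0.024],0]
    - [[0.018,0,0.036],0]
    - [[0.018,0,0.048],0]
    - [[0.018,0,0.061],0]
    - [[0.018,0,0.061],0]
    - [[0.018,0,0.061],0]

```text
time: 3.23
eef_pos: [0.5476, 0.0659, 0.0751]
tool_rot: [-2.441, -1.975, 0.003]
contact_force: [-0.2, -0.0, 0.5]
width: 0.0
gripper_force: 0.0
```

>>> jog_arm:
  targets:
    - [[0.003,0,0.004],0]
    - [[0.006,0,0.004],0]
    - [[0.008,0,0.004],0]
    - [[0.008,0,0.004],0]
    - [[0.008,0,0.004],0]

```text
time: 3.65
eef_pos: [0.5504, 0.0744, 0.0726]
tool_rot: [-2.441, -1.977, -0.001]
contact_force: [0.4, -0.6, 0.1]
width: 0.0001
gripper_force: 0.1
```

Run:
```python
from h import *
a=optics.get_image('side');b=optics.get_image('wrist')
a=cv2.resize(a[75:175,215:330],None,fx=4,fy=4,interpolation=cv2.INTER_CUBIC)[:384]
cv2.imwrite('pics/c2.png',np.hstack([a,b[:,100:430]])[:,:,::-1])
```

```text
(no output)
```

View pics/c2.png

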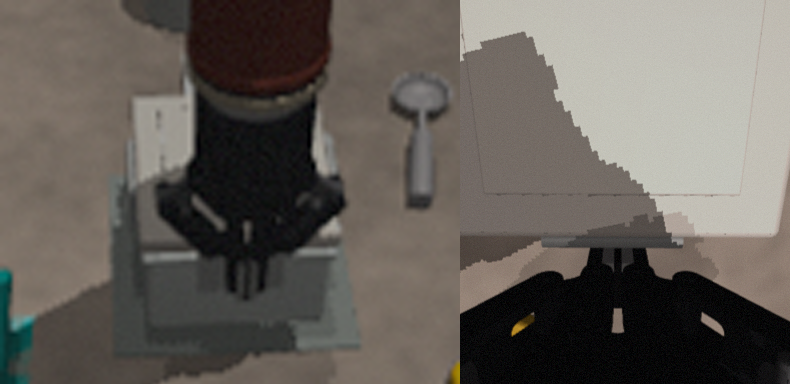

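The crop shows the -y clip hanging under the lid edge, with the fist in front of it. I'll keep pressing until I feel the wall.

>>> jog_arm:
  targets:
    - [[0.002,0,0],0]
    - [[0.004,0,0],0]
    - [[0.004,0,0],0]
    - [[0.004,0,0],0]

```text
time: 4.08
eef_pos: [0.5511, 0.0781, 0.0723]
tool_rot: [-2.442, -1.977, -0.0]
contact_force: [0.2, -1.0, 0.0]
width: 0.0003
gripper_force: 0.5
```

>>> jog_arm:
  targets:
    - [[0.002,0,0],0]
    - [[0.004,0,0],0]
    - [[0.004,0,0],0]
    - [[0.004,0,0],0]

```text
time: 4.42
eef_pos: [0.5512, 0.0784, 0.0723]
tool_rot: [2.443, 1.972, -0.007]
contact_force: [-5.1, -12.3, 6.4]
width: -0.0002
gripper_force: 6.6
```

>>> jog_arm:
  targets:
    - [[-0.015,0,0],0]
    - [[-0.015,0,-0.03],0]
    - [[-0.015,0,-0.07],0]
    - [[0,0,-0.1],0]
    - [[0.04,0,-0.1],0]
    - [[0.08,0,-0.1],0]
    - [[0.12,0,-0.1],0]
    - [[0.16,0,-0.1],0]
    - [[0.2,0,-0.1],0]
    - [[0.2,0,-0.09],0]

```text
time: 5.25
eef_pos: [0.5925, 0.2883, 0.1642]
tool_rot: [-2.429, -1.984, -0.01]
contact_force: [-2.1, 1.3, 0.6]
width: -0.0002
gripper_force: 0.0
```

>>> jog_arm:
  targets:
    - [[0,0,0.01],0]
    - [[0,0,0.02],0]
    - [[0,0,0.02],0]

```text
time: 5.5
eef_pos: [0.5929, 0.2754, 0.1395]
tool_rot: [-2.443, -1.975, 0.006]
contact_force: [-0.6, -0.6, -0.3]
width: -0.0001
gripper_force: 0.0
```

Run:
```python
from h import *
s=bot.observe(); print(s['eef_pos'],np.array(s['eef_pos'])[:2]-[.569,.173])
a=optics.get_image('top')[70:190,90:240];b=optics.get_image('side')[75:175,215:330]
cv2.imwrite('pics/c3.png',np.hstack([cv2.resize(a,(450,360)),cv2.resize(b,(350,360))])[:,:,::-1])
```

```text
[0.59286925 0.27537568 0.13953939] [0.02386925 0.10237568]
```

View pics/c3.png

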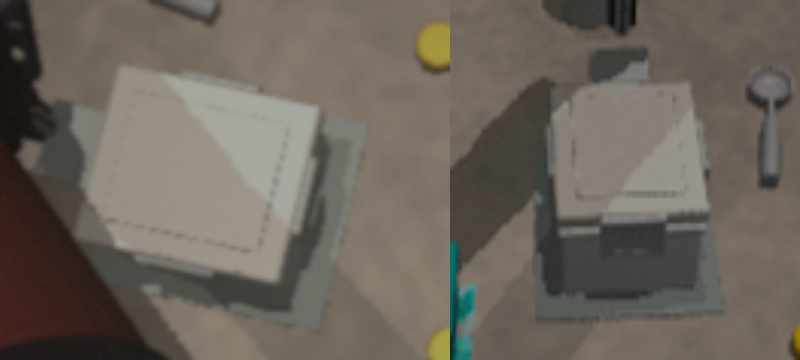

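The -y clip lies flat in both views. The +y clip is still raised, and the fist is above it at v≈0.105.

>>> jog_arm:
  targets:
    - [[0.002,0,0.012],0]
    - [[0.002,0,0.024],0]
    - [[0.002,0,0.036],0]
    - [[0.002,0,0.048],0]
    - [[0.002,0,0.06],0]
    - [[0.002,0,0.068],0]
    - [[0.002,0,0.068],0]
    - [[-0.001,0,0.068],0]
    - [[-0.005,0,0.068],0]
    - [[-0.005,0,0.068],0]

```text
time: 6.43
eef_pos: [0.5926, 0.272, 0.0747]
tool_rot: [2.442, 1.976, 0.0]
contact_force: [-0.5, 1.2, -0.3]
width: -0.0003
gripper_force: 0.5
```

>>> jog_arm:
  targets:
    - [[-0.002,0,0],0]
    - [[-0.004,0,0],0]
    - [[-0.004,0,0],0]
    - [[-0.004,0,0],0]

```text
time: 6.77
eef_pos: [0.5919, 0.2683, 0.0746]
tool_rot: [2.442, 1.976, -0.0]
contact_force: [-0.2, 1.4, -0.4]
width: 0.0002
gripper_force: 0.3
```

>>> jog_arm:
  targets:
    - [[-0.002,0,0],0]
    - [[-0.004,0,0],0]
    - [[-0.004,0,0],0]
    - [[-0.004,0,0],0]

```text
time: 7.1
eef_pos: [0.5912, 0.266, 0.0745]
tool_rot: [-2.44, -1.977, -0.004]
contact_force: [3.9, 6.2, -3.3]
width: -0.0001
gripper_force: 3.4
```

>>> jog_arm:
  targets:
    - [[-0.002,0,0],0]
    - [[-0.002,0,0],0]
    - [[-0.002,0,0],0]

```text
time: 7.35
eef_pos: [0.5912, 0.2659, 0.0746]
tool_rot: [-2.438, -1.977, -0.008]
contact_force: [7.6, 13.0, -8.5]
width: 0.0003
gripper_force: 6.7
```

>>> jog_arm:
  targets:
    - [[0.02,0,0],0]
    - [[0.025,0,-0.03],0]
    - [[0.03,0,-0.07],0]
    - [[0.03,0,-0.11],0]
    - [[0.06,0,-0.14],0]
    - [[0.09,0,-0.14],0]
    - [[0.09,0,-0.14],0]
    - [[0.09,0,-0.14],0]

```text
time: 8.02
eef_pos: [0.6087, 0.3524, 0.2146]
tool_rot: [-2.439, -1.979, -0.0]
contact_force: [0.2, 0.5, -0.2]
width: -0.0002
gripper_force: 0.0
```

Run:
```python
from h import *
a=optics.get_image('top')[70:190,90:340];b=optics.get_image('side')[75:250,215:330];c=optics.get_image('wrist')
cv2.imwrite('pics/c4.png',np.hstack([cv2.resize(a,(500,240)),cv2.resize(b,(158,240)) ])[:,:,::-1])
i=cv2.imread('pics/c4.png'); c=cv2.resize(c[:,:,::-1],(400,300)); o=np.zeros((540,658,3),np.uint8);o[:240]=i;o[240:,:400]=c;cv2.imwrite('pics/c5.png',o)
```

```text
(no output)
```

View pics/c5.png

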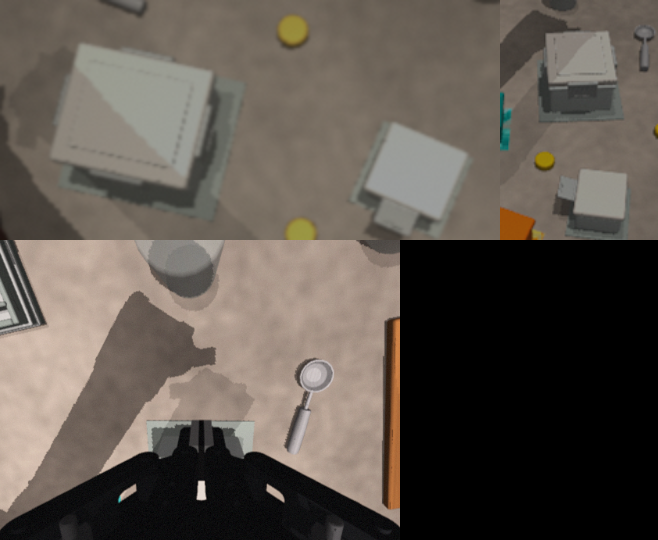

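Both clips of the food box are down, with nothing sticking out past the lid at its left or right. The tub's clip at (397,217) is still up, and the arm is clear of everything.

```bash
python3 -c "
from rig import job
print(job.finish_job())"
```

```text
the job is handed in; nothing more can be done
None
```

I folded both food-box clips flat, the -y clip first and then the +y clip, left the small tub's clip up, and handed the job in with the arm clear at about 8 s on the robot's clock; the hand-in returned no verdict.

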